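Weigh a handful of nuts on the counter scale

TASK

Weigh the loose steel nuts on the counter: put all of them on the bright goods pan of the scale, press the thumb latch of the weight case so that its lid pops open, and set knobbed weights from the case on the dark weight plate until the scale floats level. Leave it balanced, with the unused weights in the case and the case snapped shut, and do not disturb the other things on the counter.

Things in the scene. Friction and masses are not known exactly. Their poses are not given: they have to be found in the camera images.
- scale: fixed two-pan scale, white base 140 (x) by 275 (y) by 40 mm high; origin: centre of its underside; y runs along the row of the two pans, from goods pan to weight plate. The linked pans stay horizontal, and one rises as the other sinks; where a thing lies on a pan does not matter. A beak on each pan points to the middle: level, both beaks are equally high.
- goods_pan_top (a point): centre of the upper face of the goods pan's floor (bright steel, at the -y end of the scale, 148 (x) by 115 (y) mm with a rim 6 mm high); its axes are the scale's. Level, it is 59 mm above the counter.
- weight_pan_top (a point): the same for the weight plate (dark steel, same size, at the +y end of the scale, 160 mm from the other).
- goods_pan (a joint): height of the goods pan from level, m: 0 level, negative goods down (too heavy), positive goods up (weights too heavy); stops at -0.012 and 0.012. A difference of one weight moves it about 0.010; it settles in about 1 s after loading.
- case: fixed weight case, black, 122 (x) by 172 (y) by 26 mm high without its lid, walls 4 mm, floor 4 mm thick; origin: centre of its underside; x points from its latch (front, robot side) to its hinge. The grey lid is a shallow hood 22 mm deep with a top 4 mm thick, closed top at 48 mm.
- lid (a joint): angle of the lid, rad: 0 shut and caught, 1.7 standing open just past upright at its stop. A spring (0.28 Nm shut, less than 0.1 Nm open) throws it open as soon as the latch lets go. To shut it, swing it down from behind and press its front part down with about 10 N until the latch snaps over its front bar and holds it.
- lid_hinge (a point): hinge axis of the lid (along the case's y), at the middle of its rear edge, 26.5 mm above the counter.
- lid_front (a point): middle of the lid's outer top front edge: on the shut lid 122 mm before the hinge and 22 mm above it; it swings with the lid.
- latch (a joint): angle of the thumb latch, rad: 0 at rest, 0.3 fully pressed; the lid lets go at about 0.12. Sprung: 1 to 4 N down on the tab presses it.
- latch_tab (a point): where to press: top face of the thumb tab, a ribbed grey plate 40 by 40 mm that sticks out from the middle of the case's front; 32.5 mm above the counter, goes down about 10 mm when pressed. A steel catch plate stands 25 mm behind this point, on the lid side, 57 mm high.
- nut1: upright hexagonal steel plain nut, 36 mm across flats (42 mm across corners), 20 mm high; origin: centre of its underside, z along the bore; its flats face its own +x and every 60 degrees from there. Weighs about as much as one weight. Stands loose on the counter in front of the scale. May be absent (None).
- longnut1: upright hexagonal steel long coupling nut, 36 mm across flats (42 mm across corners), 40 mm high; origin: centre of its underside, z along the bore; its flats face its own +x and every 60 degrees from there. Weighs about as much as two weights. Stands loose on the counter in front of the scale. May be absent (None).
- longnut2: upright hexagonal steel long coupling nut, 36 mm across flats (42 mm across corners), 40 mm high; origin: centre of its underside, z along the bore; its flats face its own +x and every 60 degrees from there. Weighs about as much as two weights. Stands loose on the counter in front of the scale. May be absent (None).
- weight1: steel weight, all six alike: block 30 x 30 x 18 mm with a round knob on top (head 14 mm across, from 24 to 34 mm above the underside, on a neck 10 mm across); origin: centre of its underside, z up through the knob. Starts in the shut case, two rows of three at case x -30 and +16 mm, 50 mm apart in y.
- weight2: steel weight, all six alike: block 30 x 30 x 18 mm with a round knob on top (head 14 mm across, from 24 to 34 mm above the underside, on a neck 10 mm across); origin: centre of its underside, z up through the knob. Starts in the shut case, two rows of three at case x -30 and +16 mm, 50 mm apart in y.
- weight3: steel weight, all six alike: block 30 x 30 x 18 mm with a round knob on top (head 14 mm across, from 24 to 34 mm above the underside, on a neck 10 mm across); origin: centre of its underside, z up through the knob. Starts in the shut case, two rows of three at case x -30 and +16 mm, 50 mm apart in y.
- weight4: steel weight, all six alike: block 30 x 30 x 18 mm with a round knob on top (head 14 mm across, from 24 to 34 mm above the underside, on a neck 10 mm across); origin: centre of its underside, z up through the knob. Starts in the shut case, two rows of three at case x -30 and +16 mm, 50 mm apart in y.
- weight5: steel weight, all six alike: block 30 x 30 x 18 mm with a round knob on top (head 14 mm across, from 24 to 34 mm above the underside, on a neck 10 mm across); origin: centre of its underside, z up through the knob. Starts in the shut case, two rows of three at case x -30 and +16 mm, 50 mm apart in y.
- weight6: steel weight, all six alike: block 30 x 30 x 18 mm with a round knob on top (head 14 mm across, from 24 to 34 mm above the underside, on a neck 10 mm across); origin: centre of its underside, z up through the knob. Starts in the shut case, two rows of three at case x -30 and +16 mm, 50 mm apart in y.
- tape_roll: not part of the job: open cardboard ring, 90 mm across, 25 mm high; origin at its underside.
- oil_bottle: not part of the job: white bottle with black cap, 48 mm across, 120 mm high; origin at its underside.
- screw_box: not part of the job: cardboard box 70 x 100 x 45 mm; origin at its underside.
- screwdriver: not part of the job: screwdriver with black handle, lying; origin at its underside.
Things that resemble listed ones, but are neither listed nor needed, are in the scene too. What is shaped like the nut1 but brown or purple is not meant. What is shaped like the case but yellow is not meant.

How it is judged (in metres and radians):
On the way, in this order (a step that is already met when the one before it is completed fails the run):
1. the thumb latch is pressed (value of joint latch above 0.06 rad), for 0.02 s.
2. the lid has popped open (value of joint lid above 1.4 rad), for 0.1 s.
3. all the nuts are on the goods pan and the scale floats level (x of nut1 in the frame of goods_pan_top between -0.072 and 0.072 m and y of nut1 in the frame of goods_pan_top between -0.056 and 0.056 m and z of nut1 in the frame of goods_pan_top between -0.004 and 0.045 m and x of longnut1 in the frame of goods_pan_top between -0.072 and 0.072 m and y of longnut1 in the frame of goods_pan_top between -0.056 and 0.056 m and z of longnut1 in the frame of goods_pan_top between -0.004 and 0.045 m and x of longnut2 in the frame of goods_pan_top between -0.072 and 0.072 m and y of longnut2 in the frame of goods_pan_top between -0.056 and 0.056 m and z of longnut2 in the frame of goods_pan_top between -0.004 and 0.045 m and value of joint goods_pan between -0.0045 and 0.0045 m), for 0.5 s.
At the end, for the whole second after the job is handed in: Every nut lies on the goods pan, every weight is either on the weight plate or in the case, the scale floats at rest within 4.5 mm of level (half a weight is 5 mm), and the lid is caught shut (under 0.04 rad) (all of step 3 and ((x of weight1 in the frame of weight_pan_top between -0.072 and 0.072 m and y of weight1 in the frame of weight_pan_top between -0.056 and 0.056 m and z of weight1 in the frame of weight_pan_top between -0.004 and 0.045 m) or (x of weight1 in the frame of case between -0.058 and 0.058 m and y of weight1 in the frame of case between -0.083 and 0.083 m and z of weight1 in the frame of case between 0 and 0.042 m)) and ((x of weight2 in the frame of weight_pan_top between -0.072 and 0.072 m and y of weight2 in the frame of weight_pan_top between -0.056 and 0.056 m and z of weight2 in the frame of weight_pan_top between -0.004 and 0.045 m) or (x of weight2 in the frame of case between -0.058 and 0.058 m and y of weight2 in the frame of case between -0.083 and 0.083 m and z of weight2 in the frame of case between 0 and 0.042 m)) and ((x of weight3 in the frame of weight_pan_top between -0.072 and 0.072 m and y of weight3 in the frame of weight_pan_top between -0.056 and 0.056 m and z of weight3 in the frame of weight_pan_top between -0.004 and 0.045 m) or (x of weight3 in the frame of case between -0.058 and 0.058 m and y of weight3 in the frame of case between -0.083 and 0.083 m and z of weight3 in the frame of case between 0 and 0.042 m)) and ((x of weight4 in the frame of weight_pan_top between -0.072 and 0.072 m and y of weight4 in the frame of weight_pan_top between -0.056 and 0.056 m and z of weight4 in the frame of weight_pan_top between -0.004 and 0.045 m) or (x of weight4 in the frame of case between -0.058 and 0.058 m and y of weight4 in the frame of case between -0.083 and 0.083 m and z of weight4 in the frame of case between 0 and 0.042 m)) and ((x of weight5 in the frame of weight_pan_top between -0.072 and 0.072 m and y of weight5 in the frame of weight_pan_top between -0.056 and 0.056 m and z of weight5 in the frame of weight_pan_top between -0.004 and 0.045 m) or (x of weight5 in the frame of case between -0.058 and 0.058 m and y of weight5 in the frame of case between -0.083 and 0.083 m and z of weight5 in the frame of case between 0 and 0.042 m)) and ((x of weight6 in the frame of weight_pan_top between -0.072 and 0.072 m and y of weight6 in the frame of weight_pan_top between -0.056 and 0.056 m and z of weight6 in the frame of weight_pan_top between -0.004 and 0.045 m) or (x of weight6 in the frame of case between -0.058 and 0.058 m and y of weight6 in the frame of case between -0.083 and 0.083 m and z of weight6 in the frame of case between 0 and 0.042 m)) and value of joint lid below 0.04 rad and velocity of joint goods_pan between -0.01 and 0.01 m/s); the robot touches nothing.
It fails at once if the tape roll is shifted by more than 4 cm (distance of tape_roll from where it was at the start of the episode above 0.04 m).
It fails at once if the oil bottle is shifted by more than 4 cm (distance of oil_bottle from where it was at the start of the episode above 0.04 m).
It fails at once if the screw box is shifted by more than 4 cm (distance of screw_box from where it was at the start of the episode above 0.04 m).
It fails at once if the screwdriver is shifted by more than 4 cm (distance of screwdriver from where it was at the start of the episode above 0.04 m).
Of nut1, longnut1, longnut2 only 2 to 3 are there at a start; the rules pass over those that are not, and their reading is None.
At some moment in a run one of nut1, longnut1, longnut2 may be knocked a few centimetres aside while the robot is not near it.
It also fails if it takes over 210 s, if anything falls off the work surface, if the arm or the gripper's body presses on something with over 40 N, if the wrist force passes 120 N, or if a joint passes its speed limit or range.

ROBOT

A 6-joint arm with a two-finger parallel gripper is mounted at the origin on the work surface. World frame = base frame: x ahead of the robot, y to its left, z up, the work surface at z = 0. Lengths are in mm, angles in rad, forces in N, time in s.
With the tool pointing down it reaches from about 250 to 725 mm from the base axis. Payload 4 kg.
Tool frame: the origin (TCP) lies on the mounting face of the last link; the fingertips stand 173 mm ahead of it and the grasp point (between the pads) lies grip_point_offset ahead of it (grip_point_offset is the distance from the TCP to the grasp point, in mm); z points along the fingers, y is the line along which they close (so a half turn about z gives the same grasp; the last joint's range is limited). The gripper opens to 85 mm and grips with 20 to 120 N. Pads are 22 mm wide; open, the fingers measure 114 mm over their backs; the gripper's body (76 mm by 85 mm) begins 54 mm behind the grasp point. The pads swing forward as they close: fully open they stand 13 mm farther back than shut.
Start: joints at [-1.276, 0.241, 0.005, 1.335, 0, 1.571], TCP at [145.273, -478.431, 404.706] pointing down, gripper open.
Joint ranges: [-2.72, 2.72], [-1.05, 1.87], [-1.09, 1.28], [-1.99, 2.15], [-1.42, 1.44], [-3.14, 3.14]. Speed limits (rad/s): [2.79, 2.79, 3.14, 3.14, 3.14, 3.14].

INTERFACE

Orientations are given as [roll, pitch, yaw] about the fixed x, y, z axes, in that order (R = Rz(yaw) Ry(pitch) Rx(roll)).
In Python, from station import * gives the robot as it stands. The module is installed in compiled form; this text tells all that it offers.
- The arm moves only by the tool carry_out, never from a script. Its argument "increments" is one flat list of numbers, 7 for each row, row after row: the shift along the tool's x, y, z in m, then the turn, a rotation vector about the tool's x, y, z in degrees, then the opening, from -1 (shut) to 1 (fully open). A call has 1 to 8 rows; each row is the pose to reach, as a shift and turn from the pose commanded when the call began, along the tool's axes at that moment; what a row does not reach only later rows make up. A row lasts 1/8 s, in which the tool goes at most 62.5 mm and 10.7 degrees, less where a joint would pass 70% of its speed; a pose out of reach is approached as far as the arm can. A call with a gripper value outside its range is refused whole. The fingers move at their own pace and stop on an object; "squeeze" is the grip in N (left out, the last holds). Time passes only in rows, so rows that repeat a pose let the fingers close. It gives the time, the measured TCP pose, the force, the opening and the grip force at its end, in the units of the state.
- sense(): the state, without advancing time (a new reading comes with each control period).
- snapshot(name): name is "scene" or "top" or "wrist"; returns (picture, depth): 400x640x3 uint8, red, green, blue; 400x640 float32, mm along the optical axis (not along the pixel's ray), 0 where there is no reading.
- camera_info(name): a dict with "fx", "fy", "cx", "cy" (pixels), "position" and "attitude" of the camera in the world; the wrist camera has in their place "mount" (4x4, takes a point from camera to tool coordinates, whose origin is the TCP and whose axes are the flange's). Camera axes: x right, y down, z forward; pixel columns grow to the right and rows downward; lengths in mm; the calibration is good to about 2 mm. A picture is of the moment at which its call begins: read the wrist's pose just before it. camera_info takes no time and is no camera call.
- finish_job(): hands the job in; it is judged then, once.
Trained networks look in the newest picture that a camera, given by its name, has taken for a name from the list of things; names that differ only in an ending like _2 or _b are one class to them, and where a whole thing is asked for, a point or a joint stands for the part that bears it (a point fixed in the world has none). Each returns a list of dicts, best first, with "conf" (0 to 1); they miss things now and then, are a little off and sometimes report something else, mostly with a low value. They report only what shows in the picture. A call takes as long as a camera call. They do not tell look-alikes from the thing itself.
- cut_out(camera, thing): "region" (400x640 bool, what is visible of it) and "position" ([row, column] in pixels, amid what is visible of it).
- landmark_of(camera, thing): "position" ([row, column] in pixels: a listed point, or the origin of a listed thing).
The state is a dict: "time": time; "joint_positions": joint angles; "dq": joint speeds; "effort": joint torques, N m; "tool_pos": TCP position; "ee_rot": TCP orientation; "wrist_force": force on the tool from outside, world axes, zero at the start; "moment": the same for the moment, N m; "grip_width": finger opening in mm; "gripper_force": force on a finger pad.
Only numpy, scipy, OpenCV 4.12 (cv2) and the standard library are available. Lean on these libraries where they do the work, as an engineer would, in place of code of your own. Each camera call takes 0.05 s, during which the arm holds its last target. There are 200 camera calls.

## Working session

There is one attempt and no reset: what is moved stays moved. The work goes in short steps, Python scripts to look and compute and a tool call to move; the robot and the scene stay as the last step left them, time stands still between calls to the robot, and variables do not carry over. Pictures are saved under pics/ and viewed, at most 14 in all, crops included, and the job is handed in when it is done.

Besides the shell and the picture viewer there is one more tool, called as name(argument=value, ...) on one line, values as JSON. carry_out: Moves the arm, as the interface text tells. Its arguments: {"type":"object","properties":{"increments":{"type":"array","items":{"type":"number"}},"squeeze":{"type":"number"}},"required":["increments"]}

```bash
mkdir -p pics; cat > h.py <<'E'
from station import *
import numpy as np, cv2
from scipy.spatial.transform import Rotation as R
def campose(n):
    c=camera_info(n)
    K=(c["fx"],c["fy"],c["cx"],c["cy"])
    if n=="wrist":
        s=sense(); T=np.eye(4); T[:3,:3]=R.from_euler("xyz",s["ee_rot"]).as_matrix(); T[:3,3]=s["tool_pos"]
        return K,T@np.array(c["mount"])
    return K,c
def save(n,name,crop=None,f=1):
    p,d=snapshot(name)
    q=p[:,:,::-1]
    if crop: q=q[crop[0]:crop[1],crop[2]:crop[3]]
    cv2.imwrite(f"pics/{n}.png",cv2.resize(q,None,fx=f,fy=f,interpolation=cv2.INTER_CUBIC)); return p,d
E
python3 - <<'E'
from h import *
print(sense())
for n in("scene","top","wrist"): print(n,camera_info(n))
save("top1","top"); save("scene1","scene")
E
```

```text
{'time': 0.0, 'joint_positions': array([-1.27595488e+00,  2.41415707e-01,  3.74420647e-03,  1.33522983e+00,
       -8.34646282e-06,  1.57079273e+00]), 'dq': array([0.00037558, 0.00131995, 0.00021656, 0.0011312 , 0.00242333,
       0.00055333]), 'effort': array([-1.08103621e-03, -3.72316718e+01,  2.52408439e+01,  1.68222823e-02,
       -8.59889747e-05, -6.04320391e-06]), 'tool_pos': array([ 145.21463909, -478.16630258,  403.81885911]), 'ee_rot': array([-3.13948765e+00,  8.33886989e-06,  2.94845059e-01]), 'wrist_force': array([-0.23603324, -0.83142683,  0.50429725]), 'moment': array([ 0.01620169, -0.00425297, -0.03907943]), 'gripper_force': 0.0, 'grip_width': 85.34286617733395}
scene {'fx': 367.4755519389696, 'fy': 367.4755519389696, 'cx': 312.72659738321516, 'cy': 202.79128089179693, 'position': array([1036.62371526,   77.77238836,  871.7365154 ]), 'attitude': array([-2.53859282,  0.01281541,  1.80712912])}
top {'fx': 487.895974119804, 'fy': 487.895974119804, 'cx': 320.22749225320695, 'cy': 202.9506304074379, 'position': array([ 270.52917948,  -94.95449841, 1300.47216786]), 'attitude': array([-2.95226714,  0.02822013, -1.58641254])}
wrist {'fx': 305.8140265775838, 'fy': 305.8140265775838, 'cx': 319.95956757574913, 'cy': 199.38989850817856, 'mount': array([[ 1.99953688e-04, -9.65384107e-01, -2.60832296e-01,
         6.65604673e+01],
       [ 9.99999787e-01,  3.07972406e-05,  6.52612737e-04,
        -8.16644967e-01],
       [-6.21989049e-04, -2.60832371e-01,  9.65383907e-01,
         3.14882351e+01],
       [ 0.00000000e+00,  0.00000000e+00,  0.00000000e+00,
         1.00000000e+00]])}
```

View pics/top1.png

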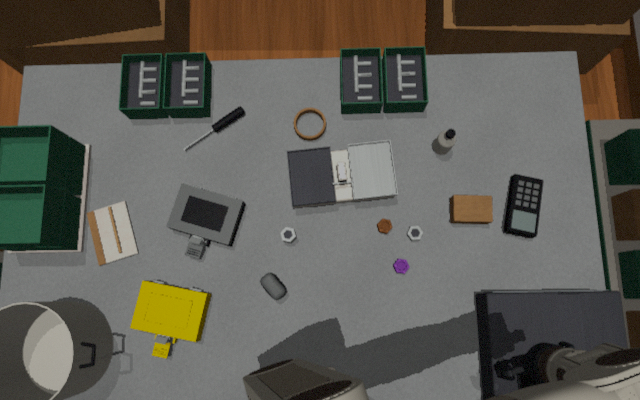

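View pics/scene1.png

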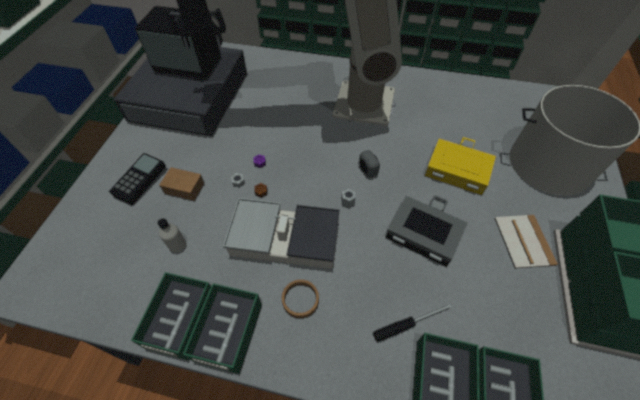

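```bash
cat >> h.py <<'E'
def pose(n):
    K,c=campose(n)
    if n=="wrist": return K,c[:3,:3],c[:3,3]
    return K,R.from_euler("xyz",c["attitude"]).as_matrix(),np.array(c["position"])
def at_z(n,rc,z):
    "world point where the pixel's ray meets height z"
    K,M,t=pose(n); v=M@np.array([(rc[1]-K[2])/K[0],(rc[0]-K[3])/K[1],1]); return t+v*(z-t[2])/v[2]
def cloud(n,d):
    K,M,t=pose(n); v,u=np.mgrid[:400,:640]
    return np.stack([(u-K[2])/K[0]*d,(v-K[3])/K[1]*d,d],-1)@M.T+t
def pix(n,P):
    K,M,t=pose(n); q=(np.asarray(P,float)-t)@M; return np.array([K[3]+K[1]*q[1]/q[2],K[2]+K[0]*q[0]/q[2]])
E
python3 - <<'E'
from h import *
import station
print([k for k in dir(station) if k[0]!='_'], globals().get("grip_point_offset"))
p,d=snapshot("top"); C=cloud("top",d)
np.set_printoptions(precision=1,suppress=True)
for t,z in [("scale",40),("goods_pan_top",55),("weight_pan_top",62),("case",0),("latch_tab",32.5),("lid_front",48.5),("lid_hinge",26.5),("nut1",0),("longnut1",0),("tape_roll",0),("oil_bottle",0),("screw_box",0),("screwdriver",0)]:
    for r in landmark_of("top",t)[:6]:
        print(t,round(r["conf"],2),np.array(r["position"]),at_z("top",r["position"],z))
np.save("c.npy",C); np.save("p.npy",p)
E
```

```text
['Unreachable', 'camera_info', 'cut_out', 'finish_job', 'grip_point_offset', 'landmark_of', 'sense', 'snapshot'] 154.70000000000002
scale 0.6 [176.9 338.6] [ 582.1 -113.1   40. ]
goods_pan_top 0.88 [168.1 372.9] [ 600.1 -203.4   55. ]
weight_pan_top 0.82 [177.9 309.5] [575.7 -36.7  62. ]
case 0.95 [217.6 208.9] [486.2 241.1   0. ]
case 0.65 [311.7 175. ] [237.7 323.7   0. ]
latch_tab 0.9 [348.9 159.5] [147.3 349.   32.5]
latch_tab 0.87 [252.1 192.7] [390.2 272.8  32.5]
lid_front 0.92 [336.1 163.5] [179.6 334.8  48.5]
lid_front 0.7 [231.2 194.2] [443.1 266.1  48.5]
lid_hinge 0.76 [287.4 176.6] [300.  313.5  26.5]
lid_hinge 0.56 [191.1 214.6] [553.7 220.8  26.5]
nut1 0.72 [226.1 386.8] [ 453.5 -239.6    0. ]
nut1 0.63 [263.2 401.5] [ 353.9 -274.2    0. ]
nut1 0.31 [168.3 374.9] [ 614.  -213.7    0. ]
longnut1 0.47 [236.5 289.2] [430.4  22.6   0. ]
tape_roll 0.72 [125.2 311.5] [742.7 -41.1   0. ]
oil_bottle 0.94 [146.5 441.2] [ 671.8 -398.1    0. ]
oil_bottle 0.66 [125.2 311.6] [742.7 -41.4   0. ]
screw_box 0.73 [208.1 465.8] [ 498.1 -453.1    0. ]
screwdriver 0.63 [132.8 210.9] [727.6 242.1   0. ]
```

```bash
cat > g.py <<'E'
from h import *
np.set_printoptions(precision=1,suppress=True)
C=np.load("c.npy");p=np.load("p.npy")
def rect(mask,name):
    Q=C[mask][:,:2].astype(np.float32); (c,s,a)=cv2.minAreaRect(Q); print(name,len(Q),np.array(c),np.array(s),round(a,1),'z',np.percentile(C[mask][:,2],[5,50,95]))
for nm,(r,c) in dict(nutA=(235,289),nutB=(233,415),brown=(226,384),mouse=(286,273)).items():
    W=C[r-10:r+11,c-10:c+11]; print(nm,"zmax",np.percentile(W[...,2],[50,90,97])); m=np.zeros(C.shape[:2],bool); m[r-14:r+15,c-14:c+15]=True; m&=C[...,2]>np.percentile(W[...,2],90)-6; rect(m,nm)
print("counter",np.median(C[300:310,220:240,2]))
for nm,(r0,r1,c0,c1,z0,z1) in dict(goods=(135,205,350,400,50,80),weight=(140,215,282,336,50,90),lid=(180,250,160,250,40,60),scaleall=(135,215,280,402,40,90)).items():
    m=np.zeros(C.shape[:2],bool); m[r0:r1,c0:c1]=True; m&=(C[...,2]>z0)&(C[...,2]<z1); n,l,st,_=cv2.connectedComponentsWithStats(m.astype(np.uint8)); k=1+np.argmax(st[1:,4]); rect(l==k,nm)
print(C[170,372],C[178,309],C[246,197])
for t in("latch_tab","goods_pan_top"):
  for r in cut_out("top",t)[:2]: rect(r["region"],t)
E
python3 g.py
```

```text
nutA zmax [ 3.5 40.8 42.6]
nutA 157 [354.9 -23.5] [217.9  37.9] 30.4 z [35.6 39.1 44.5]
nutB zmax [ 2.3 20.8 23.1]
nutB 148 [ 350.6 -216.5] [ 38.6 288.5] 41.0 z [15.6 19.6 25.2]
brown zmax [ 2.2 20.1 23. ]
brown 161 [ 375.5 -162.9] [ 36.6 247.4] 48.7 z [15.1 18.6 24.1]
mouse zmax [57.3 62.1 63.6]
mouse 277 [278.8   1.5] [186.5  51.7] 69.6 z [56.6 59.6 63.6]
counter -0.08099523193584446
goods 2427 [ 596.9 -198.6] [150.1 118.9] 4.9 z [54.4 58.7 64.6]
weight 2451 [583.1 -42.3] [150.1 117.4] 5.2 z [54.6 59.  65. ]
lid 3085 [481.9 243.7] [174.3 141.4] 72.8 z [44.5 49.1 53.4]
scaleall 5387 [ 590.1 -120.8] [150.1 275.2] 5.1 z [50.  58.8 67. ]
[ 592.7 -200.1   64.2] [575.  -35.5  63.8] [405.6 260.9  36.4]
latch_tab 238 [402.9 267.8] [36.8 47.5] 73.9 z [28.4 33.4 56.9]
latch_tab 308 [156.1 343.9] [39.3 49.5] 78.4 z [27.4 34.2 55.5]
goods_pan_top 2489 [ 483.  -187.3] [138.5 442.2] 83.9 z [54.1 58.7 64.8]
```

```bash
cat >> h.py <<'E'
np.set_printoptions(precision=1,suppress=True)
def go(x,y,zg,yaw):
    "increments to bring the grasp point to x,y,zg (mm) pointing down with yaw (deg)"
    s=sense(); M=R.from_euler("xyz",s["ee_rot"])
    # assume commanded attitude is straight down
    T=R.from_euler("xyz",[np.pi,0,np.radians(yaw)])
    d=M.inv().apply(np.array([x,y,zg+grip_point_offset])-s["tool_pos"])/1000
    print("go",(x,y,zg,yaw),"shift",np.round(d,4),"rotvec",np.round(np.degrees((M.inv()*T).as_rotvec()),1))
E
python3 - <<'E'
from h import *
snapshot("top")
C=np.load("c.npy")
for nm,rc,z in [("A",(235,289),40),("B",(233,415),20)]:
    for t in ("nut1","longnut1"):
        for r in cut_out("top",t):
            if abs(r["position"]-np.array(rc)).max()<8:
                P=C[r["region"]]; P=P[P[:,2]>z-8]; print(nm,t,r["conf"],P.mean(0),len(P))
    print(nm,at_z("top",rc,z))
go(430,-310,150,0)
E
```

```text
A longnut1 0.6 [432.9  21.8  38.8] 157
A [429.4  19.5  40. ]
B nut1 0.69 [ 431.8 -308.3   27.2] 150
B [ 430.9 -310.5   20. ]
go (430, -310, 150, 0) shift [ 0.3 -0.1  0.1] rotvec [ 0.  -0.  16.9]
```

carry_out(increments=[0.3214,-0.0782,0.099,0,0,16.9,1,0.3214,-0.0782,0.099,0,0,16.9,1,0.3214,-0.0782,0.099,0,0,16.9,1,0.3214,-0.0782,0.099,0,0,16.9,1,0.3214,-0.0782,0.099,0,0,16.9,1,0.3214,-0.0782,0.099,0,0,16.9,1,0.3214,-0.0782,0.099,0,0,16.9,1,0.3214,-0.0782,0.099,0,0,16.9,1], squeeze=40)

```text
time: 2.15
tool_pos: [429.8, -310.3, 305.7]
ee_rot: [3.141, 0.001, -0.0]
wrist_force: [-0.6, 0.3, -0.1]
grip_width: 85.7
gripper_force: 0.0
```

```bash
sed -i 's/np.round(d,4)/(1e3*d).round(1)/' h.py; cat >> h.py <<'E'
def hexnut(cam,thing,h,near):
    "centre and flat direction (deg mod 60) of the nut nearest to 'near'"
    p,d=snapshot(cam); C=cloud(cam,d); best=None
    for r in cut_out(cam,thing):
        P=C[r["region"]]; P=P[abs(P[:,2]-h)<6]
        if len(P)>30:
            q=P[:,:2].astype(np.float32); hull=cv2.convexHull(q)[:,0]; c=(hull.max(0)+hull.min(0))/2
            a=np.radians(np.arange(0,60,1)); w=[sum(np.ptp(hull@np.array([np.cos(t+k*np.pi/3),np.sin(t+k*np.pi/3)])) for k in range(3)) for t in a]
            k=np.argmin(w); print(thing,round(r["conf"],2),"c",c,P[:,:2].mean(0),"flat deg",k,"w",w[k]/3,max(w)/3,len(P))
            x=p[r["region"]].mean(0); print("  rgb",x)
E
python3 - <<'E'
from h import *
save("w1","wrist")
hexnut("wrist","nut1",20,None)
E
```

```text
nut1 0.64 c [ 433.6 -310.8] [ 433.9 -310.9] flat deg 2 w 36.30760986605575 40.81975382663121 1513
  rgb [91.7 97.1 96. ]
nut1 0.63 c [ 347.9 -271.3] [ 349.1 -271.3] flat deg 51 w 36.567979044116335 40.752521864854394 1256
  rgb [ 93.9  52.3 122.1]
nut1 0.55 c [ 454.1 -232.1] [ 454.5 -232.3] flat deg 45 w 36.421753516443765 41.08947154178275 1644
  rgb [97.9 67.9 45.2]
```

View pics/w1.png

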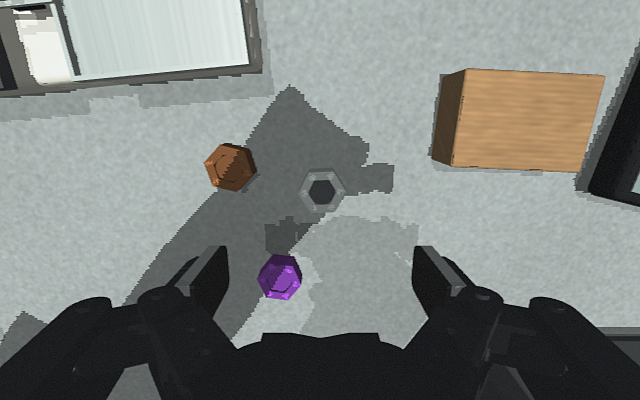

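carry_out(increments=[0.004,0.0005,0,0,0,-32,1,0.004,0.0005,0,0,0,-32,1,0.004,0.0005,0,0,0,-32,1,0.004,0.0005,0.1,0,0,-32,1,0.004,0.0005,0.1,0,0,-32,1,0.004,0.0005,0.127,0,0,-32,1,0.004,0.0005,0.127,0,0,-32,1,0.004,0.0005,0.127,0,0,-32,1])

```text
time: 3.3
tool_pos: [434.2, -311.6, 180.0]
ee_rot: [3.14, -0.001, 0.557]
wrist_force: [0.3, -0.4, 0.2]
grip_width: 85.3
gripper_force: 0.0
```

carry_out(increments=[0,0,0,0,0,0,-1,0,0,0,0,0,0,-1,0,0,0,0,0,0,-1,0,0,0,0,0,0,-1,0,0,0,0,0,0,-1,0,0,0,0,0,0,-1,0,0,0,0,0,0,-1,0,0,0,0,0,0,-1])

```text
time: 4.3
tool_pos: [434.5, -310.9, 179.7]
ee_rot: [3.14, -0.001, 0.558]
wrist_force: [-1.4, 0.4, 5.9]
grip_width: 34.9
gripper_force: 41.2
```

```bash
python3 - <<'E'
from h import *
print(sense()["grip_width"],sense()["gripper_force"],grip_point_offset)
go(570,-220,170,5)
E
```

```text
34.91084378866701 41.20747600332834 154.70000000000002
go (570, -220, 170, 5) shift [ 163.2   -5.  -145. ] rotvec [ 0.1 -0.1 27. ]
```

carry_out(increments=[0,0,-0.11,0,0,0,-1,0,0,-0.11,0,0,0,-1,0.228,0.007,-0.11,0,0,27,-1,0.228,0.007,-0.11,0,0,27,-1,0.228,0.007,-0.11,0,0,27,-1,0.228,0.007,-0.11,0,0,27,-1,0.228,0.007,-0.11,0,0,27,-1,0.228,0.007,-0.11,0,0,27,-1])

```text
time: 5.3
tool_pos: [630.7, -195.7, 287.7]
ee_rot: [-3.141, 0.002, 0.088]
wrist_force: [-0.3, -0.0, -0.0]
grip_width: 34.9
gripper_force: 40.6
```

```bash
python3 - <<'E'
from h import *
p,d=save("w2","wrist"); C=cloud("wrist",d)
print(sense()["grip_width"],sense()["tool_pos"])
go(632,-196,242-grip_point_offset,5)
E
```

```text
34.663923308249146 [ 630.3 -196.2  288.1]
go (632, -196, 87.29999999999998, 5) shift [ 1.8 -0.  46.1] rotvec [-0.   0.1 -0. ]
```

View pics/w2.png

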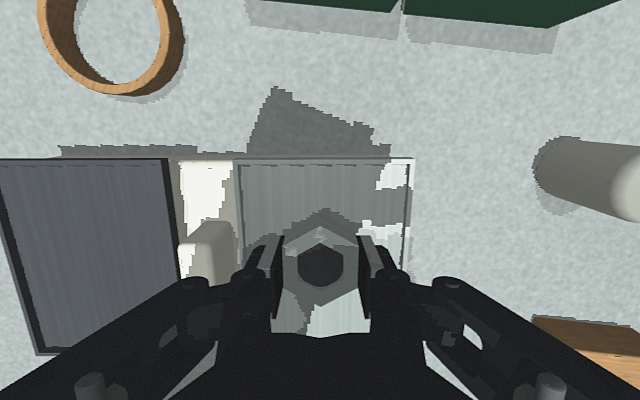

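carry_out(increments=[0.002,0,0.03,0,0,0,-1,0.002,0,0.046,0,0,0,-1,0.002,0,0.046,0,0,0,-1,0.002,0,0.046,0,0,0,0.2,0.002,0,0.046,0,0,0,0.2,0.002,0,0.046,0,0,0,0.2,0.002,0,0.046,0,0,0,0.2,0.002,0,0.046,0,0,0,0.2])

```text
time: 6.35
tool_pos: [633.2, -195.6, 242.9]
ee_rot: [3.142, -0.0, 0.087]
wrist_force: [0.5, -0.2, -0.2]
grip_width: 51.0
gripper_force: 0.0
```

carry_out(increments=[0,0,-0.03,0,0,0,0.2,0,0,-0.12,0,0,0,0.2,0,0,-0.12,0,0,0,1,-0.19,-0.23,-0.12,0,0,0,1,-0.19,-0.23,-0.12,0,0,0,1,-0.19,-0.23,-0.12,0,0,0,1,-0.19,-0.23,-0.12,0,0,0,1,-0.19,-0.23,-0.12,0,0,0,1])

```text
time: 7.35
tool_pos: [421.8, 18.2, 362.9]
ee_rot: [-3.141, -0.0, 0.088]
wrist_force: [0.7, 0.9, 0.8]
grip_width: 85.5
gripper_force: 0.0
```

```bash
python3 - <<'E'
from h import *
hexnut("wrist","longnut1",40,None)
snapshot("scene"); 
p,d=snapshot("top"); C=cloud("top",d)
for r in cut_out("top","nut1"): print(r["conf"],r["position"],C[r["region"]].mean(0))
go(433,21,250-154.7,5)
E
```

```text
longnut1 0.62 c [428.2  26.4] [428.   26.2] flat deg 46 w 35.88495703222969 40.14878712824943 1166
  rgb [ 98.3 104.2 103.1]
0.61 [157.0, 365.6] [ 627.  -194.5   75. ]
0.49 [263.2, 402.1] [ 348.  -270.8   16.5]
0.48 [227.6, 384.8] [ 452.6 -230.1   17.9]
go (433, 21, 95.30000000000001, 5) shift [  8.7  -3.4 113.3] rotvec [ 0.  -0.1  0. ]
```

carry_out(increments=[0.007,-0.0076,0.05,0,0,-11,1,0.007,-0.0076,0.1,0,0,-11,1,0.007,-0.0076,0.171,0,0,-11,1,0.007,-0.0076,0.171,0,0,-11,1,0.007,-0.0076,0.171,0,0,-11,1,0.007,-0.0076,0.171,0,0,-11,0,0.007,-0.0076,0.171,0,0,-11,-1,0.007,-0.0076,0.171,0,0,-11,-1])

```text
time: 8.6
tool_pos: [431.1, 24.9, 193.4]
ee_rot: [3.14, -0.003, 0.279]
wrist_force: [1.6, -1.4, 3.9]
grip_width: 35.7
gripper_force: 40.3
```

carry_out(increments=[0,0,0,0,0,0,-1,0,0,0,0,0,0,-1,0,0,0,0,0,0,-1,0,0,0,0,0,0,-1,0,0,-0.13,0,0,0,-1,0,0,-0.13,0,0,0,-1,0,0,-0.13,0,0,0,-1,0,0,-0.13,0,0,0,-1])

```text
time: 9.6
tool_pos: [429.8, 25.1, 321.8]
ee_rot: [3.142, -0.001, 0.279]
wrist_force: [-0.9, 0.9, -3.2]
grip_width: 35.4
gripper_force: 41.6
```

```bash
python3 - <<'E'
from h import *
go(562,-202,325-154.7,5)
go(562,-202,245-154.7,5)
E
```

```text
go (562, -202, 170.3, 5) shift [ 64.5 254.8  -3.1] rotvec [ 0. -0. 11.]
go (562, -202, 90.30000000000001, 5) shift [ 64.4 254.8  76.9] rotvec [ 0. -0. 11.]
```

carry_out(increments=[0.0645,0.255,-0.003,0,0,11,-1,0.0645,0.255,-0.003,0,0,11,-1,0.0645,0.255,-0.003,0,0,11,-1,0.0645,0.255,-0.003,0,0,11,-1,0.0645,0.255,-0.003,0,0,11,-1,0.0645,0.255,0.05,0,0,11,-1,0.0645,0.255,0.08,0,0,11,-1,0.0645,0.255,0.08,0,0,11,-1])

```text
time: 10.6
tool_pos: [561.0, -201.2, 238.9]
ee_rot: [-3.139, 0.005, 0.088]
wrist_force: [-0.7, -0.4, -1.7]
grip_width: 35.2
gripper_force: 46.0
```

carry_out(increments=[0,0,0,0,0,0,-1,0,0,0,0,0,0,0.2,0,0,0,0,0,0,0.2,0,0,0,0,0,0,0.2,0,0,0,0,0,0,0.2,0,0,-0.05,0,0,0,0.2,0,0,-0.14,0,0,0,0.2,0,0,-0.14,0,0,0,0.2])

```text
time: 11.6
tool_pos: [563.0, -202.5, 386.3]
ee_rot: [3.139, -0.006, 0.087]
wrist_force: [0.1, -0.6, -0.1]
grip_width: 51.4
gripper_force: 0.0
```

```bash
python3 - <<'E'
from h import *
p,d=snapshot("top"); C=cloud("top",d)
for t in ("nut1","longnut1"):
  for r in cut_out("top",t): print(t,r["conf"],r["position"],C[r["region"]].mean(0))
go(440,257,380-154.7,-17)
E
```

```text
nut1 0.66 [262.0, 405.8] [ 347.7 -269.8   18.4]
go (440, 257, 225.3, -17) shift [ -82.4 -468.4    2.5] rotvec [ 0.1 -0.3 22. ]
```

carry_out(increments=[-0.0824,-0.4684,0.0025,0,0,22,-1,-0.0824,-0.4684,0.0025,0,0,22,-1,-0.0824,-0.4684,0.0025,0,0,22,-1,-0.0824,-0.4684,0.0025,0,0,22,-1,-0.0824,-0.4684,0.0025,0,0,22,-1,-0.0824,-0.4684,0.0025,0,0,22,-1,-0.0824,-0.4684,0.0025,0,0,22,-1,-0.0824,-0.4684,0.0025,0,0,22,-1])

```text
time: 12.75
tool_pos: [412.5, -92.1, 378.4]
ee_rot: [-3.098, 0.003, -0.232]
wrist_force: [-1.4, -0.3, 0.6]
grip_width: -0.1
gripper_force: 0.0
```

```bash
python3 - <<'E'
from h import *
p,d=save("w3","wrist"); C=cloud("wrist",d)
for t,z in (("latch_tab",32.5),("lid_front",48.5),("lid_hinge",26.5),("case",0)):
  for r in landmark_of("wrist",t): print(t,r["conf"],r["position"],at_z("wrist",r["position"],z))
for z0,z1,k in((44,52,"lid"),(29,37,"tab")):
  for t in("lid_front","latch_tab"):
   for r in cut_out("wrist",t)[:1]:
    Q=C[r["region"]]; Q=Q[(Q[:,2]>z0)&(Q[:,2]<z1)]; 
    if len(Q)>20: print(k,t,len(Q),cv2.minAreaRect(Q[:,:2].astype(np.float32)))
print(sense()["grip_width"],sense()["tool_pos"],grip_point_offset)
p,d=snapshot("top"); C=cloud("top",d)
for t in ("nut1","longnut1"):
  for r in cut_out("top",t): print(t,r["conf"],r["position"],C[r["region"]].mean(0))
E
```

```text
latch_tab 0.59 [263.0, 37.6] [393.7 272.2  32.5]
lid_front 0.74 [235.0, 19.5] [434.5 257.2  48.5]
lid_hinge 0.75 [123.6, 15.5] [549.1 225.7  26.5]
lid_hinge 0.57 [327.7, 45.1] [307.8 313.   26.5]
case 0.98 [174.6, 46.2] [492.3 245.    0. ]
case 0.78 [354.6, 76.8] [243.2 322.2   0. ]
lid lid_front 10204 ((479.20135498046875, 209.08584594726562), (107.464111328125, 122.2991943359375), 72.58329772949219)
lid latch_tab 291 ((421.65093994140625, 261.01177978515625), (33.9686279296875, 12.135746002197266), 65.65755462646484)
tab lid_front 673 ((475.0588073730469, 193.9307098388672), (86.63550567626953, 129.83843994140625), 78.87287139892578)
tab latch_tab 837 ((398.2138366699219, 268.7152099609375), (40.50312423706055, 43.56432342529297), 71.58879089355469)
-0.2174189743431479 [413.8 -92.4 379.2] 154.70000000000002
nut1 0.55 [228.3, 383.4] [ 453.6 -231.5   17.5]
nut1 0.51 [263.5, 402.8] [ 345.4 -269.5   18.2]
nut1 0.48 [157.4, 364.9] [ 628.5 -195.    63.9]
longnut1 0.45 [183.1, 373.2] [ 551.9 -201.8  105.8]
```

View pics/w3.png

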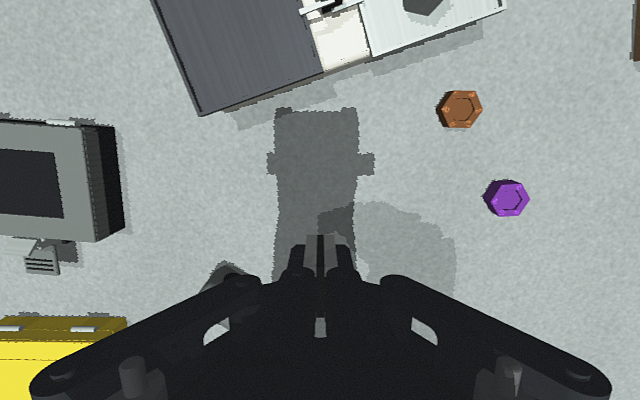

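```bash
python3 - <<'E'
from h import *
go(425,255,370-154.7,-17.5)
E
```

```text
go (425, 255, 215.3, -17.5) shift [ -68.7 -339.9   24.1] rotvec [-2.5  0.2  4.2]
```

carry_out(increments=[-0.0687,-0.34,0.024,-2.5,0.2,4.2,-1,-0.0687,-0.34,0.024,-2.5,0.2,4.2,-1,-0.0687,-0.34,0.024,-2.5,0.2,4.2,-1,-0.0687,-0.34,0.024,-2.5,0.2,4.2,-1,-0.0687,-0.34,0.024,-2.5,0.2,4.2,-1,-0.0687,-0.34,0.024,-2.5,0.2,4.2,-1,-0.0687,-0.34,0.024,-2.5,0.2,4.2,-1,-0.0687,-0.34,0.024,-2.5,0.2,4.2,-1])

```text
time: 14.35
tool_pos: [355.3, -84.7, 371.4]
ee_rot: [-3.098, 0.001, -0.249]
wrist_force: [0.4, -0.3, 0.2]
grip_width: 0.0
gripper_force: 0.0
```

```bash
python3 - <<'E'
from h import *
p,d=snapshot("wrist"); C=cloud("wrist",d)
for t,z in (("latch_tab",32.5),("lid_front",48.5),("lid_hinge",26.5),("case",0)):
  for r in landmark_of("wrist",t): print(t,r["conf"],r["position"],at_z("wrist",r["position"],z))
for z0,z1,k in((44,52,"lid"),(29,37,"tab")):
  for t in("lid_front","latch_tab"):
   for r in cut_out("wrist",t)[:1]:
    Q=C[r["region"]]; Q=Q[(Q[:,2]>z0)&(Q[:,2]<z1)]; 
    if len(Q)>20: print(k,t,len(Q),cv2.minAreaRect(Q[:,:2].astype(np.float32)),Q.mean(0))
print(sense()["ee_rot"],sense()["tool_pos"],grip_point_offset)
go(397,269,60,-17.5)
E
```

```text
latch_tab 0.75 [223.3, 19.9] [394.2 267.1  32.5]
lid_front 0.66 [395.8, 40.4] [181.2 338.1  48.5]
lid_hinge 0.84 [295.6, 29.3] [306.8 309.7  26.5]
case 0.86 [326.0, 64.6] [243.8 318.5   0. ]
case 0.81 [131.6, 27.5] [489.7 241.1   0. ]
lid lid_front 5664 ((238.9605712890625, 309.67987060546875), (141.4971466064453, 124.54424285888672), 77.32434844970703) [254.4 303.9  47.9]
lid latch_tab 136 ((415.739013671875, 237.7316436767578), (45.210689544677734, 14.015911102294922), 80.65391540527344) [419.5 249.8  47.7]
tab lid_front 584 ((290.34912109375, 278.520263671875), (129.6869354248047, 48.65531539916992), 54.5713005065918) [282.3 266.   33. ]
tab latch_tab 1042 ((401.7936706542969, 268.17437744140625), (41.581207275390625, 48.861637115478516), 74.09397888183594) [395.4 266.7  31.6]
[-3.1  0.  -0.2] [355.6 -84.8 371.4] 154.70000000000002
go (397, 269, 60, -17.5) shift [ -46.8 -345.9  172.1] rotvec [-2.5  0.1  3.2]
```

```bash
python3 - <<'E'
from h import *
s=sense(); print(s["joint_positions"].round(3),s["effort"].round(1)); print(s["wrist_force"])
E
```

```text
[-0.2 -0.  -0.4  1.2  0.   3.1] [ -0.  -24.1  24.4   0.    0.1   0. ]
[ 1.2 -0.3 -0. ]
```

```bash
python3 - <<'E'
from h import *
go(380,170,370-154.7,68)
E
```

```text
go (380, 170, 215.3, 68) shift [ -39.1 -252.7   12.5] rotvec [ -2.1  -1.8 -82.2]
```

carry_out(increments=[-0.039,-0.2527,0.0125,-2.1,-1.8,-82.2,-1,-0.039,-0.2527,0.0125,-2.1,-1.8,-82.2,-1,-0.039,-0.2527,0.0125,-2.1,-1.8,-82.2,-1,-0.039,-0.2527,0.0125,-2.1,-1.8,-82.2,-1,-0.039,-0.2527,0.0125,-2.1,-1.8,-82.2,-1,-0.039,-0.2527,0.0125,-2.1,-1.8,-82.2,-1,-0.039,-0.2527,0.0125,-2.1,-1.8,-82.2,-1,-0.039,-0.2527,0.0125,-2.1,-1.8,-82.2,-1])

```text
time: 15.8
tool_pos: [380.0, 170.3, 369.9]
ee_rot: [-3.141, 0.001, 1.191]
wrist_force: [0.4, -0.3, -0.2]
grip_width: -0.1
gripper_force: 0.0
```

```bash
python3 - <<'E'
from h import *
print(sense()["tool_pos"],sense()["ee_rot"])
go(470,247,370-154.7,150)
E
```

```text
[380.  170.3 369.9] [-3.1  0.   1.2]
go (470, 247, 215.3, 150) shift [104.6  55.2  -0.2] rotvec [ -0.    0.  -81.8]
```

carry_out(increments=[0.1046,0.0552,0,0,0,-81.8,-1,0.1046,0.0552,0,0,0,-81.8,-1,0.1046,0.0552,0,0,0,-81.8,-1,0.1046,0.0552,0,0,0,-81.8,-1,0.1046,0.0552,0,0,0,-81.8,-1,0.1046,0.0552,0,0,0,-81.8,-1,0.1046,0.0552,0,0,0,-81.8,-1,0.1046,0.0552,0,0,0,-81.8,-1])

```text
time: 16.8
tool_pos: [470.5, 246.4, 369.7]
ee_rot: [-3.141, -0.001, 2.618]
wrist_force: [-0.5, -0.5, -0.6]
grip_width: 0.1
gripper_force: 0.0
```

```bash
python3 - <<'E'
from h import *
p,d=save("w4","wrist"); C=cloud("wrist",d)
for t,z in (("latch_tab",32.5),("lid_front",48.5),("lid_hinge",26.5),("case",0)):
  for r in landmark_of("wrist",t): print(t,r["conf"],r["position"],at_z("wrist",r["position"],z))
for z0,z1,k in((44,52,"lid"),(29,37,"tab")):
  for t in("lid_front","latch_tab"):
   for r in cut_out("wrist",t)[:1]:
    Q=C[r["region"]]; Q=Q[(Q[:,2]>z0)&(Q[:,2]<z1)]; 
    if len(Q)>20: print(k,t,len(Q),cv2.minAreaRect(Q[:,:2].astype(np.float32)),Q.mean(0))
print(sense()["ee_rot"],sense()["tool_pos"])
go(397,269,60,162.5)
E
```

```text
latch_tab 0.74 [101.4, 302.3] [393.  272.8  32.5]
lid_front 0.6 [141.1, 309.8] [427.9 261.1  48.5]
lid_hinge 0.66 [251.9, 335.4] [547.1 222.1  26.5]
case 0.64 [191.8, 321.4] [485.7 240.1   0. ]
lid lid_front 280 ((283.8617248535156, 243.22618103027344), (30.385202407836914, 9.070841789245605), 77.01536560058594) [284.6 239.1  47.3]
lid latch_tab 258 ((423.5457458496094, 261.8328857421875), (31.20319938659668, 10.859554290771484), 76.51676177978516) [423.9 261.2  48. ]
tab lid_front 187 ((289.33636474609375, 250.1172637939453), (46.137142181396484, 1.6553736925125122), 77.86351776123047) [289.2 249.4  33.1]
tab latch_tab 1639 ((397.6827697753906, 268.99176025390625), (39.872623443603516, 39.80020523071289), 72.79280853271484) [396.7 269.7  31.9]
[-3.1 -0.   2.6] [470.4 246.3 370. ]
go (397, 269, 60, 162.5) shift [ 74.8 -17.3 155.3] rotvec [ -0.   -0.  -12.8]
```

View pics/w4.png

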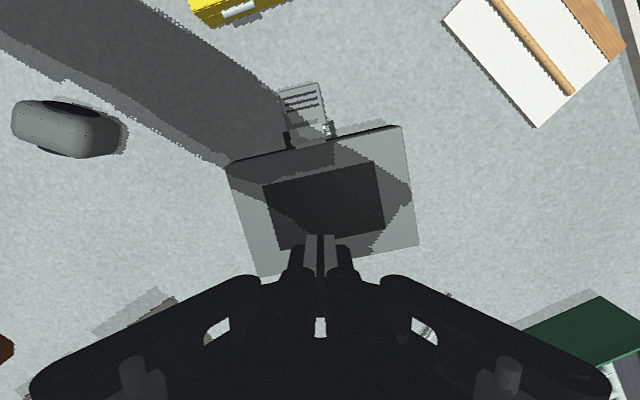

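carry_out(increments=[0.0786,-0.0177,0.05,0,0,-12.8,-1,0.0786,-0.0177,0.05,0,0,-12.8,-1,0.0786,-0.0177,0.155,0,0,-12.8,-1,0.0786,-0.0177,0.155,0,0,-12.8,-1,0.0786,-0.0177,0.155,0,0,-12.8,-1,0.0786,-0.0177,0.163,0,0,-12.8,-1,0.0786,-0.0177,0.163,0,0,-12.8,-1,0.0786,-0.0177,0.163,0,0,-12.8,-1])

```text
time: 18.25
tool_pos: [394.2, 270.9, 208.4]
ee_rot: [3.14, 0.001, 2.837]
wrist_force: [0.4, -1.3, 1.1]
grip_width: -0.1
gripper_force: 0.0
```

carry_out(increments=[0,0,0.004,0,0,0,-1,0,0,0.007,0,0,0,-1,0,0,0.009,0,0,0,-1,0,0,0.011,0,0,0,-1,0,0,0.012,0,0,0,-1])

```text
time: 18.88
tool_pos: [391.4, 271.7, 196.7]
ee_rot: [3.138, -0.007, 2.839]
wrist_force: [-13.7, 3.5, 23.3]
grip_width: -0.1
gripper_force: 13.0
```

```bash
python3 - <<'E'
from h import *
p,d=snapshot("top"); C=cloud("top",d); 
W=C[150:250,150:260]; print("max z near case",np.percentile(W[...,2],[50,90,99]))
for r in landmark_of("top","lid_front"): print(r)
E
```

```text
max z near case [  4.2 195.7 527.7]
{'position': [168.8, 210.8], 'conf': 0.89}
{'position': [191.3, 212.8], 'conf': 0.67}
```

carry_out(increments=[0,0,-0.05,0,0,0,-1,0,0,-0.11,0,0,0,-1,-0.06,0,-0.17,0,0,0,-1,-0.06,0,-0.17,0,0,0,-1,-0.06,0,-0.17,0,0,0,-1,-0.06,0,-0.17,0,0,0,-1,-0.06,0,-0.17,0,0,0,-1])

```text
time: 19.85
tool_pos: [449.7, 252.6, 363.5]
ee_rot: [-3.139, -0.003, 2.838]
wrist_force: [-0.3, -0.3, -0.3]
grip_width: 0.3
gripper_force: 0.0
```

```bash
python3 - <<'E'
from h import *
p,d=save("w5","wrist"); C=cloud("wrist",d)
print(sense()["tool_pos"],sense()["ee_rot"])
for t,z in (("lid_front",145),("lid_hinge",26.5),("case",0)):
  for r in landmark_of("wrist",t): print(t,r["conf"],r["position"],at_z("wrist",r["position"],z))
for r in landmark_of("wrist","weight1"): print("w",round(r["conf"],2),r["position"],at_z("wrist",r["position"],4))
for r in cut_out("wrist","weight1"):
  Q=C[r["region"]]; K=Q[(Q[:,2]>32)&(Q[:,2]<45)]; print(round(r["conf"],2),len(K),K.mean(0) if len(K) else None)
E
```

```text
[449.8 252.7 363.7] [-3.1 -0.   2.8]
lid_hinge 0.67 [8.5, 335.7] [302.6 314.   26.5]
case 0.76 [217.1, 322.8] [494.1 242.9   0. ]
w 0.89 [229.4, 274.0] [490.6 185.6   4. ]
w 0.74 [231.1, 320.6] [508.5 235.9   4. ]
w 0.71 [225.1, 361.5] [515.5 282.6   4. ]
w 0.7 [189.5, 324.7] [463.1 254.8   4. ]
w 0.6 [192.5, 279.3] [451.4 205.8   4. ]
0.93 158 [461.4 250.8  37.1]
0.89 147 [517.1 282.6  37. ]
0.81 158 [447.8 205.1  37. ]
0.74 153 [477.  295.8  37.1]
0.57 148 [491.5 188.7  36.9]
0.56 0 None
```

View pics/w5.png

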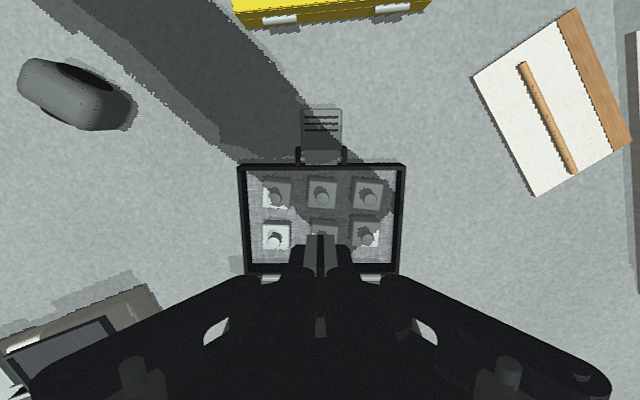

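carry_out(increments=[-0.0124,0.0504,0.03,0,0,0,-0.3,-0.0124,0.0504,0.08,0,0,0,-0.3,-0.0124,0.0504,0.13,0,0,0,-0.3,-0.0124,0.0504,0.165,0,0,0,-0.3,-0.0124,0.0504,0.165,0,0,0,-0.3,-0.0124,0.0504,0.165,0,0,0,-0.3,-0.0124,0.0504,0.165,0,0,0,-1,-0.0124,0.0504,0.165,0,0,0,-1])

```text
time: 21.15
tool_pos: [478.1, 297.1, 201.5]
ee_rot: [3.14, 0.001, 2.837]
wrist_force: [-0.6, -0.6, 4.0]
grip_width: 11.4
gripper_force: 39.0
```

carry_out(increments=[0,0,0,0,0,0,-1,0,0,0,0,0,0,-1,0,0,0,0,0,0,-1,0,0,-0.04,0,0,0,-1,0,0,-0.17,0,0,0,-1,0,0,-0.17,0,0,0,-1,0,0,-0.17,0,0,0,-1,0,0,-0.17,0,0,0,-1])

```text
time: 22.15
tool_pos: [477.5, 296.9, 370.0]
ee_rot: [3.141, -0.0, 2.837]
wrist_force: [-0.1, 0.1, -1.4]
grip_width: 11.1
gripper_force: 39.2
```

```bash
python3 - <<'E'
from h import *
a=np.radians(5.1); u=np.array([np.cos(a),np.sin(a)])
for k in(40,0,-40): go(*(np.array([583.1,-42.3])+k*u),370-154.7,162.5)
p,d=snapshot("wrist"); C=cloud("wrist",d)
for r in cut_out("wrist","weight1"):
  Q=C[r["region"]]; K=Q[(Q[:,2]>32)&(Q[:,2]<45)]; print(round(r["conf"],2),len(K),r["position"],K.mean(0) if len(K) else Q.mean(0))
E
```

```text
go (np.float64(622.9416426164308), np.float64(-38.74422812534234), 215.3, 162.5) shift [-239.3 -276.6   -0.1] rotvec [ 0.  -0.   0.1]
go (np.float64(583.1), np.float64(-42.3), 215.3, 162.5) shift [-202.4 -291.9   -0.1] rotvec [ 0.  -0.   0.1]
go (np.float64(543.2583573835692), np.float64(-45.855771874657655), 215.3, 162.5) shift [-165.4 -307.3   -0.1] rotvec [ 0.  -0.   0.1]
0.92 153 [178.9, 231.7] [446.7 204.5  35.9]
0.9 0 [230.2, 319.4] [469.3 298.8 189.6]
0.9 139 [221.2, 276.3] [506.6 237.7  35.6]
0.71 143 [218.7, 230.9] [490.7 187.8  35.6]
0.6 0 [204.0, 321.2] [503.1 287.8  18.4]
0.58 148 [179.4, 272.6] [460.4 250.3  35.7]
```

carry_out(increments=[-0.239,-0.2766,0,0,0,0,-1,-0.239,-0.2766,0,0,0,0,-1,-0.239,-0.2766,0,0,0,0,-1,-0.239,-0.2766,0,0,0,0,-1,-0.239,-0.2766,0,0,0,0,-1,-0.239,-0.2766,0,0,0,0,-1,-0.239,-0.2766,0,0,0,0,-1,-0.239,-0.2766,0.06,0,0,0,-1])

```text
time: 23.25
tool_pos: [624.7, -39.2, 312.4]
ee_rot: [3.139, 0.008, 2.836]
wrist_force: [0.8, -0.2, -2.3]
grip_width: 11.4
gripper_force: 39.3
```

```bash
python3 - <<'E'
from h import *
a=np.radians(5.1); u=np.array([np.cos(a),np.sin(a)])
go(*(np.array([583.1,-42.3])+40*u),270-154.7,162.5)
p,d=save("w6","wrist"); C=cloud("wrist",d)
for r in cut_out("wrist","weight1")[:2]:
  Q=C[r["region"]]; print(r["conf"],r["position"],np.percentile(Q[:,2],[5,50,95]))
for r in cut_out("wrist","weight_pan_top")[:1]:
  Q=C[r["region"]]; print("pan",np.percentile(Q[:,2],[5,50,95]))
print(sense()["tool_pos"],sense()["grip_width"])
E
```

```text
go (np.float64(622.9416426164308), np.float64(-38.74422812534234), 115.30000000000001, 162.5) shift [ 2.2 -0.2 42.4] rotvec [ 0.1  0.5 -0. ]
0.91 [230.8, 321.6] [107.3 119.7 135.9]
pan [56.4 58.5 65. ]
[620.2 -37.7 304.4] 11.313347118819644
```

View pics/w6.png

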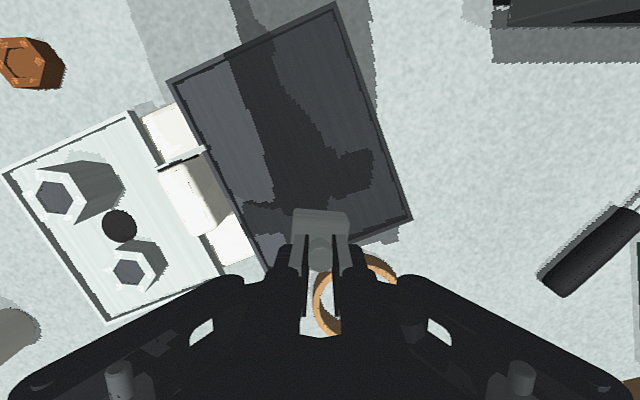

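```bash
python3 - <<'E'
from h import *
p,d=snapshot("wrist"); C=cloud("wrist",d)
for nm,(r,c) in dict(plate=(140,290),plate2=(100,320),goods=(160,120),goods2=(290,180),disc=(225,120),discN=(222,90),long=(168,52),nut=(250,125),counter=(300,450),base=(240,235),post=(195,190)).items(): print(nm,np.median(C[r-3:r+4,c-3:c+4].reshape(-1,3),0),p[r,c])
E
```

```text
plate [566.1 -40.2  73.2] [50 52 53]
plate2 [548.1 -14.   73.2] [64 68 72]
goods [ 542.9 -168.6   49.4] [222 231 228]
goods2 [ 655.9 -169.8   50.1] [229 236 233]
disc [ 589.2 -191.4   50.3] [71 78 76]
discN [ 577.4 -188.8   77.7] [ 95 102  98]
long [ 533.1 -219.8   49.6] [231 238 236]
nut [ 609.4 -196.7   50.8] [53 54 53]
counter [622.    4.6 194.4] [31 33 35]
base [ 629.9 -112.8   43. ] [247 247 246]
post [ 579.5 -111.6   85.6] [209 213 196]
```

carry_out(increments=[0,0,0.025,0,0,0,-1,0,0,0.036,0,0,0,-1,0,0,0.036,0,0,0,-1,0,0,0.036,0,0,0,-1])

```text
time: 23.95
tool_pos: [623.3, -38.4, 275.5]
ee_rot: [3.141, 0.002, 2.837]
wrist_force: [-0.7, 0.7, -0.9]
grip_width: 11.5
gripper_force: 39.3
```

carry_out(increments=[0,0,0.006,0,0,0,-1,0,0,0.0065,0,0,0,-1,0,0,0.0065,0,0,0,-0.3,0,0,0.0065,0,0,0,-0.3,0,0,0.0065,0,0,0,-0.3,0,0,-0.03,0,0,0,-0.3,0,0,-0.1,0,0,0,-0.3,0,0,-0.1,0,0,0,-0.3])

```text
time: 24.95
tool_pos: [624.0, -38.6, 380.1]
ee_rot: [3.139, 0.01, 2.837]
wrist_force: [-0.1, 0.1, 0.8]
grip_width: 29.9
gripper_force: 0.0
```

carry_out(increments=[0.2417,0.2269,0,0,0,0,-0.3,0.2417,0.2269,0,0,0,0,-0.3,0.2417,0.2269,0,0,0,0,-0.3,0.2417,0.2269,0,0,0,0,-0.3,0.2417,0.2269,0,0,0,0,-0.3,0.2417,0.2269,0,0,0,0,-0.3,0.2417,0.2269,0,0,0,0,-0.3,0.2417,0.2269,0,0,0,0,-0.3])

```text
time: 25.95
tool_pos: [460.9, 249.4, 373.8]
ee_rot: [-3.141, -0.0, 2.836]
wrist_force: [0.6, 0.3, -0.4]
grip_width: 29.9
gripper_force: 0.0
```

```bash
python3 - <<'E'
from h import *
p,d=snapshot("wrist"); C=cloud("wrist",d); print(sense()["tool_pos"])
for r in cut_out("wrist","weight1"):
  Q=C[r["region"]]; K=Q[(Q[:,2]>32)&(Q[:,2]<45)]; print(round(r["conf"],2),len(K),r["position"],K.mean(0) if len(K) else Q.mean(0))
p,d=save("t2","top",(120,260,270,430),4); C=cloud("top",d)
for t in ("nut1","longnut1","weight1"):
  for r in cut_out("top",t): print(t,r["conf"],r["position"],C[r["region"]].mean(0))
E
```

```text
[461.  249.2 373.8]
0.91 141 [215.1, 362.2] [517.2 282.1  36.8]
0.79 147 [179.1, 320.6] [461.4 250.4  36.9]
0.74 139 [220.2, 274.6] [491.5 188.3  36.8]
0.73 151 [180.2, 278.6] [447.7 204.6  37. ]
0.69 136 [220.3, 322.4] [507.6 238.   36.9]
nut1 0.57 [224.8, 385.2] [ 453.7 -231.3   17.9]
nut1 0.5 [264.4, 404.8] [ 347.2 -269.7   17.9]
longnut1 0.8 [180.9, 371.8] [ 558.4 -198.2   83.3]
longnut1 0.74 [160.7, 307.3] [619.6 -39.1  90.1]
longnut1 0.67 [178.0, 210.9] [568.  216.8  93.9]
weight1 0.7 [177.3, 210.8] [567.7 218.   97.3]
weight1 0.66 [229.7, 221.7] [446.9 202.5  24.2]
weight1 0.59 [208.8, 209.6] [504.6 233.3  33. ]
weight1 0.45 [227.2, 205.9] [459.5 245.5  32.9]
weight1 0.42 [210.0, 227.7] [491.4 184.6  23.4]
```

View pics/t2.png

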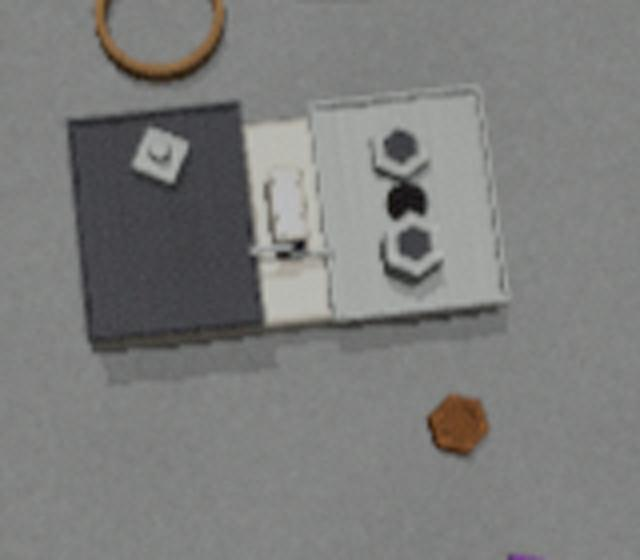

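carry_out(increments=[0,0.001,0.06,0,0,0,-0.3,0,0.001,0.12,0,0,0,-0.3,0,0.001,0.1725,0,0,0,-0.3,0,0.001,0.1725,0,0,0,-0.3,0,0.001,0.1725,0,0,0,-0.3,0,0.001,0.1725,0,0,0,-1,0,0.001,0.1725,0,0,0,-1,0,0.001,0.1725,0,0,0,-1])

```text
time: 27.25
tool_pos: [461.0, 251.4, 203.1]
ee_rot: [3.14, 0.002, 2.837]
wrist_force: [0.2, -1.6, 6.5]
grip_width: 11.3
gripper_force: 39.3
```

carry_out(increments=[0,0,0,0,0,0,-1,0,0,0,0,0,0,-1,0,0,-0.04,0,0,0,-1,0,0,-0.17,0,0,0,-1,0,0,-0.17,0,0,0,-1,0,0,-0.17,0,0,0,-1,0,0,-0.17,0,0,0,-1,0,0,-0.17,0,0,0,-1])

```text
time: 28.25
tool_pos: [459.9, 251.0, 369.4]
ee_rot: [-3.138, -0.003, 2.837]
wrist_force: [-0.1, 0.4, -0.4]
grip_width: 11.5
gripper_force: 39.0
```

```bash
python3 - <<'E'
from h import *
a=np.radians(5.1); u=np.array([np.cos(a),np.sin(a)])
go(*(np.array([583.1,-42.3])+0*u),370-154.7,162.5)
E
```

```text
go (np.float64(583.1), np.float64(-42.3), 215.3, 162.5) shift [-205.5 -242.9   -0.5] rotvec [-0.2 -0.2  0.1]
```

carry_out(increments=[-0.2055,-0.243,0,0,0,0,-1,-0.2055,-0.243,0,0,0,0,-1,-0.2055,-0.243,0,0,0,0,-1,-0.2055,-0.243,0,0,0,0,-1,-0.2055,-0.243,0,0,0,0,-1,-0.2055,-0.243,0,0,0,0,-1,-0.2055,-0.243,0.05,0,0,0,-1,-0.2055,-0.243,0.085,0,0,0,-1])

```text
time: 29.25
tool_pos: [582.4, -41.7, 282.9]
ee_rot: [-3.141, -0.005, 2.837]
wrist_force: [-0.5, 1.0, -2.0]
grip_width: 11.1
gripper_force: 39.2
```

carry_out(increments=[0,0,0,0,0,0,-1,0,0,0.004,0,0,0,-1,0,0,0.008,0,0,0,-1,0,0,0.008,0,0,0,-1])

```text
time: 29.75
tool_pos: [584.0, -42.0, 279.4]
ee_rot: [3.141, 0.001, 2.837]
wrist_force: [0.4, 0.1, -1.4]
grip_width: 11.5
gripper_force: 39.2
```

carry_out(increments=[0,0,0.008,0,0,0,-1,0,0,0.009,0,0,0,-1,0,0,0.009,0,0,0,-0.3,0,0,0.009,0,0,0,-0.3,0,0,0.009,0,0,0,-0.3,0,0,-0.03,0,0,0,-0.3,0,0,-0.095,0,0,0,-0.3,0,0,-0.095,0,0,0,-0.3])

```text
time: 30.75
tool_pos: [585.2, -42.2, 379.7]
ee_rot: [3.139, 0.011, 2.837]
wrist_force: [0.2, 0.1, -0.1]
grip_width: 30.4
gripper_force: 0.0
```

carry_out(increments=[0.204,0.194,0,0,0,0,-0.3,0.204,0.194,0,0,0,0,-0.3,0.204,0.194,0,0,0,0,-0.3,0.204,0.194,0,0,0,0,-0.3,0.204,0.194,0,0,0,0,-0.3,0.204,0.194,0,0,0,0,-0.3,0.204,0.194,0,0,0,0,-0.3])

```text
time: 31.62
tool_pos: [447.4, 203.8, 373.2]
ee_rot: [-3.141, -0.0, 2.837]
wrist_force: [0.6, 0.6, -0.1]
grip_width: 29.9
gripper_force: 0.0
```

```bash
python3 - <<'E'
from h import *
p,d=snapshot("wrist"); C=cloud("wrist",d); print(sense()["tool_pos"])
for r in cut_out("wrist","weight1"):
  Q=C[r["region"]]; K=Q[(Q[:,2]>32)&(Q[:,2]<45)]; print(round(r["conf"],2),len(K),r["position"],K.mean(0) if len(K) else Q.mean(0))
go(447.7,204.6,203-154.7,162.5)
p,d=save("t2","top",(120,260,270,430),4); C=cloud("top",d)
for t in ("weight1",):
  for r in cut_out("top",t): print(t,r["conf"],r["position"],C[r["region"]].mean(0))
for r,c in((195,305),(190,365),(165,385),(190,325)): print(np.median(C[r-2:r+3,c-2:c+3].reshape(-1,3),0))
E
```

```text
[447.6 203.4 373.2]
0.94 143 [216.1, 403.6] [517.3 281.6  36.7]
0.74 147 [181.2, 319.9] [447.8 204.1  37.1]
0.73 137 [224.2, 317.8] [491.7 187.7  36.9]
0.69 141 [222.2, 364.1] [507.5 237.4  36.8]
go (447.7, 204.6, 48.30000000000001, 162.5) shift [  0.4   1.4 170.2] rotvec [-0. -0. -0.]
weight1 0.68 [210.1, 228.2] [489.5 183.3  34.2]
weight1 0.68 [207.0, 209.7] [506.5 229.4  39. ]
weight1 0.54 [160.1, 307.2] [618.8 -41.   89.7]
weight1 0.5 [232.0, 222.8] [444.5 198.3  35.9]
weight1 0.46 [174.4, 310.4] [581.3 -42.5  86. ]
[529.1 -24.7  66.5]
[ 542.9 -181.1   49.8]
[ 609.  -236.3   48.7]
[541.8 -76.7  68. ]
```

carry_out(increments=[0,0.001,0.06,0,0,0,-0.3,0,0.001,0.12,0,0,0,-0.3,0,0.001,0.171,0,0,0,-0.3,0,0.001,0.171,0,0,0,-0.3,0,0.001,0.171,0,0,0,-0.3,0,0.001,0.171,0,0,0,-1,0,0.001,0.171,0,0,0,-1,0,0.001,0.171,0,0,0,-1])

```text
time: 32.83
tool_pos: [448.5, 205.3, 204.7]
ee_rot: [3.14, 0.003, 2.837]
wrist_force: [-0.5, -1.8, 6.3]
grip_width: 11.1
gripper_force: 39.2
```

carry_out(increments=[0,0,0,0,0,0,-1,0,0,0,0,0,0,-1,0,0,-0.04,0,0,0,-1,0,0,-0.17,0,0,0,-1,0,0,-0.17,0,0,0,-1,0,0,-0.17,0,0,0,-1,0,0,-0.17,0,0,0,-1,0,0,-0.17,0,0,0,-1])

```text
time: 33.83
tool_pos: [446.9, 204.8, 370.7]
ee_rot: [-3.139, -0.003, 2.837]
wrist_force: [-0.4, -0.4, -0.7]
grip_width: 11.2
gripper_force: 39.0
```

```bash
python3 - <<'E'
from h import *
go(543.2,-45.9,370-154.7,162.5)
E
```

```text
go (543.2, -45.9, 215.3, 162.5) shift [-167.  -210.3    0.7] rotvec [-0.2 -0.2  0.1]
```

carry_out(increments=[-0.167,-0.21,0,0,0,0,-1,-0.167,-0.21,0,0,0,0,-1,-0.167,-0.21,0,0,0,0,-1,-0.167,-0.21,0,0,0,0,-1,-0.167,-0.21,0,0,0,0,-1,-0.167,-0.21,0.05,0,0,0,-1,-0.167,-0.21,0.09,0,0,0,-1,-0.167,-0.21,0.09,0,0,0,-1])

```text
time: 34.83
tool_pos: [541.5, -44.7, 277.8]
ee_rot: [-3.139, -0.012, 2.838]
wrist_force: [-0.5, 0.8, -0.4]
grip_width: 10.9
gripper_force: 39.1
```

carry_out(increments=[0,0,0.005,0,0,0,-1,0,0,0.01,0,0,0,-1,0,0,0.01,0,0,0,-1,0,0,0.01,0,0,0,-1])

```text
time: 35.33
tool_pos: [544.2, -45.3, 273.3]
ee_rot: [3.141, 0.001, 2.837]
wrist_force: [0.5, 1.2, -0.7]
grip_width: 11.1
gripper_force: 39.1
```

carry_out(increments=[0,0,0.004,0,0,0,-1,0,0,0.004,0,0,0,-1,0,0,0.004,0,0,0,-0.3,0,0,0.004,0,0,0,-0.3,0,0,0.004,0,0,0,-0.3,0,0,-0.03,0,0,0,-0.3,0,0,-0.1,0,0,0,-0.3,0,0,-0.1,0,0,0,-0.3])

```text
time: 36.33
tool_pos: [545.4, -45.4, 377.9]
ee_rot: [3.14, 0.01, 2.837]
wrist_force: [0.6, -0.6, -0.4]
grip_width: 29.4
gripper_force: 0.0
```

carry_out(increments=[0.2,0.23,0,0,0,0,-1,0.2,0.23,0,0,0,0,-1,0.2,0.23,0,0,0,0,-1,0.2,0.23,0,0,0,0,-1,0.2,0.23,0,0,0,0,-1,0.2,0.23,0,0,0,0,-1,0.2,0.23,0,0,0,0,-1,0.2,0.23,0,0,0,0,-1])

```text
time: 37.33
tool_pos: [422.6, 233.0, 372.3]
ee_rot: [-3.141, -0.0, 2.835]
wrist_force: [0.1, -0.2, -0.5]
grip_width: 0.3
gripper_force: 0.0
```

```bash
python3 - <<'E'
from h import *
print(sense()["tool_pos"])
p,d=save("t3","top",(120,260,270,430),4); C=cloud("top",d)
for t in ("weight1","nut1","longnut1"):
  for r in cut_out("top",t): print(t,r["conf"],r["position"],C[r["region"]].mean(0))
def fl(c,w):
    a=np.radians(5.1);u=np.array([np.cos(a),np.sin(a)]);v=np.array([-u[1],u[0]])
    q=C[...,:2]-c; X=q@u;Y=q@v; m=(abs(X)<66)&(abs(Y)<50)&(abs(C[...,2]-59)<16); z=C[m][:,2]; h,e=np.histogram(z,np.arange(43,76,1)); print(len(z),np.median(z),e[h.argmax()])
fl([596.9,-198.6],0);fl([583.1,-42.3],0)
p,d=save("s3","scene",(180,280,210,360),4)
E
```

```text
[422.6 233.  372.3]
weight1 0.67 [209.8, 208.3] [507.3 235.8  23.1]
weight1 0.61 [161.5, 307.9] [619.6 -40.2  76.6]
weight1 0.56 [209.9, 233.2] [491.6 183.9  29.6]
weight1 0.44 [204.3, 192.8] [516.6 279.4  23.8]
weight1 0.43 [177.1, 312.5] [581.6 -42.1  77.1]
weight1 0.41 [189.4, 312.4] [539.4 -47.2  77.5]
nut1 0.76 [155.3, 367.8] [ 628.2 -195.7   77.6]
nut1 0.7 [228.4, 385.4] [ 452.4 -229.5   17.8]
nut1 0.69 [261.5, 404.1] [ 347.9 -270.2   18.9]
longnut1 0.81 [179.1, 372.9] [ 558.1 -200.3   96.1]
1499 59.26677316339192 58
1586 58.06062117241072 58
```

View pics/s3.png

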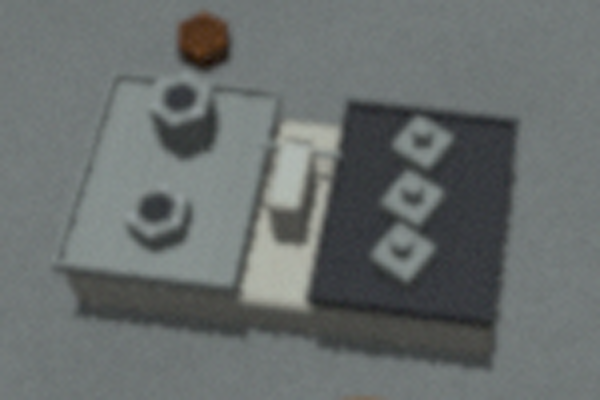

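carry_out(increments=[-0.185,0.0287,-0.01,0,0,0,-1,-0.185,0.0287,-0.01,0,0,0,-1,-0.185,0.0287,-0.01,0,0,0,-1,-0.185,0.0287,-0.01,0,0,0,-1,-0.185,0.0287,-0.01,0,0,0,-1,-0.185,0.0287,0.0,0,0,0,-1,-0.185,0.0287,0.04,0,0,0,-1,-0.185,0.0287,0.04,0,0,0,-1])

```text
time: 38.58
tool_pos: [604.6, 205.9, 329.6]
ee_rot: [-3.137, -0.006, 2.838]
wrist_force: [-0.8, -0.6, 0.4]
grip_width: -0.2
gripper_force: 0.0
```

```bash
python3 - <<'E'
from h import *
p,d=save("w7","wrist"); C=cloud("wrist",d); s=sense(); print(s["tool_pos"],s["wrist_force"],s["ee_rot"])
c=np.array([490.1,241.9]);u=np.array([.954,-.299]);v=np.array([.299,.954])
print("case xy",(s["tool_pos"][:2]-c)@u,(s["tool_pos"][:2]-c)@v)
p,d=snapshot("top"); C=cloud("top",d)
X=(C[...,:2]-c)@u;Y=(C[...,:2]-c)@v
m=(abs(Y)<84)&(X>50)&(X<110)&(C[...,2]>130)&(C[...,2]<155); print(m.sum(),np.percentile(X[m],[5,50,95]),np.percentile(C[m][:,2],[5,50,95]),np.percentile(Y[m],[2,98]))
E
```

```text
[605.5 206.2 331.8] [ 0.5 -0.1  0.2] [-3.1 -0.   2.8]
case xy 120.80393144003803 0.40685762424043137
300 [78.6 88.9 98.4] [142.2 146.2 151. ] [-82.7   3.7]
```

View pics/w7.png

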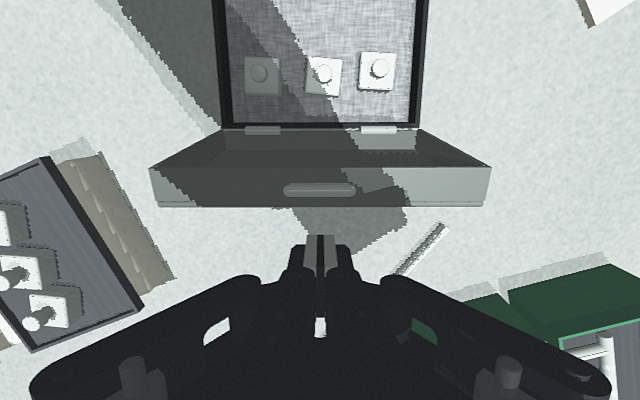

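carry_out(increments=[0,0,0.036,0,0,0,-1,0.02,0,0.036,0,0,0,-1,0.04,0,0.032,0,0,0,-1,0.058,0,0.031,0,0,0,-1,0.0746,0,0.033,0,0,0,-1,0.089,0,0.039,0,0,0,-1,0.1027,0,0.0453,0,0,0,-1,0.115,0,0.055,0,0,0,-1])

```text
time: 39.67
tool_pos: [498.0, 241.2, 280.9]
ee_rot: [3.137, 0.005, 2.838]
wrist_force: [-0.1, 0.4, 2.7]
grip_width: 0.4
gripper_force: 1.1
```

```bash
python3 - <<'E'
from h import *
s=sense(); print(s["tool_pos"],s["wrist_force"],s["ee_rot"])
c=np.array([490.1,241.9]);u=np.array([.954,-.299]);v=np.array([.299,.954])
print("case xy tip",(s["tool_pos"][:2]-c)@u,(s["tool_pos"][:2]-c)@v,s["tool_pos"][2]-173)
p,d=snapshot("scene"); C=cloud("scene",d)
X=(C[...,:2]-c)@u;Y=(C[...,:2]-c)@v
for x in range(-60,90,20):
  m=(abs(abs(Y)-65)<18)&(abs(X-x)<5)&(C[...,2]<160); print(x,np.percentile(C[m][:,2],[10,50,90]) if m.sum()>3 else None)
E
```

```text
[498.  241.2 280.9] [-0.1  0.4  2.7] [3.1 0.  2.8]
case xy tip 7.771610303502497 1.7126805453346434 107.85631540204622
-60 None
-40 None
-20 [119.1 121.5 123.1]
0 [103.2 107.4 111.6]
20 [85.8 90.5 94.3]
40 [69.  73.5 77.7]
60 [ 0.4 50.1 58.6]
80 [-1.4  0.2  2.3]
```

carry_out(increments=[0.011,0,0.01,0,0,0,-1,0.019,0,0.0206,0,0,0,-1,0.025,0,0.031,0,0,0,-1,0.031,0,0.04,0,0,0,-1,0.036,0,0.047,0,0,0,-1,0.041,0,0.052,0,0,0,-1,0.045,0,0.055,0,0,0,-1,0.045,0,0.056,0,0,0,-1])

```text
time: 40.72
tool_pos: [454.1, 253.9, 221.3]
ee_rot: [-3.141, -0.001, 2.837]
wrist_force: [-0.7, -0.1, 6.4]
grip_width: -0.1
gripper_force: 3.5
```

Lid nearly down, with 6 N. Press on gently.

carry_out(increments=[0.004,0,0.001,0,0,0,-1,0.008,0,0.002,0,0,0,-1,0.008,0,0.003,0,0,0,-1,0.008,0,0.004,0,0,0,-1,0.008,0,0.005,0,0,0,-1,0.008,0,0.005,0,0,0,-1])

```text
time: 41.48
tool_pos: [448.3, 256.3, 219.3]
ee_rot: [3.14, 0.005, 2.836]
wrist_force: [0.0, -3.7, 19.0]
grip_width: -0.1
gripper_force: 9.3
```

carry_out(increments=[0,0,0.002,0,0,0,-1,0,0,0.004,0,0,0,-1,0,0,0.004,0,0,0,-1])

```text
time: 41.85
tool_pos: [448.0, 256.4, 217.2]
ee_rot: [3.139, 0.005, 2.837]
wrist_force: [-4.3, -6.1, 32.9]
grip_width: -0.0
gripper_force: 16.4
```

```bash
cat > lid.py <<'E'
from h import *
c=np.array([490.1,241.9]);u=np.array([.954,-.299]);v=np.array([.299,.954])
p,d=snapshot("scene"); C=cloud("scene",d); X=(C[...,:2]-c)@u;Y=(C[...,:2]-c)@v
for x in range(-60,61,20):
  m=(abs(abs(Y)-65)<18)&(abs(X-x)<5)&(C[...,2]<160); print(x,np.percentile(C[m][:,2],[10,50,90]) if m.sum()>3 else None)
E
python3 lid.py
```

```text
-60 [ 41.9  44.  135.7]
-40 [ 43.7  46.  138.8]
-20 [43.6 45.9 47.9]
0 [44.6 46.6 48.4]
20 [45.6 47.4 49.3]
40 [46.4 48.1 49.6]
60 [ 0.7 29.1 48.1]
```

Lid reads flat; lift away and check that it stays.

carry_out(increments=[0,0,-0.01,0,0,0,-1,0,0,-0.06,0,0,0,-1,0,0,-0.12,0,0,0,-1,0.03,0,-0.17,0,0,0,-1,0.08,0,-0.17,0,0,0,-1,0.08,0,-0.17,0,0,0,-1])

```text
time: 42.65
tool_pos: [367.8, 280.5, 382.3]
ee_rot: [-3.14, -0.003, 2.841]
wrist_force: [-0.2, -0.1, -1.0]
grip_width: 0.1
gripper_force: 0.0
```

```bash
python3 lid.py; python3 - <<'E'
from h import *
p,d=save("t4","top",(110,290,150,450),2.6); C=cloud("top",d)
def fl(c):
    a=np.radians(5.1);u=np.array([np.cos(a),np.sin(a)]);v=np.array([-u[1],u[0]])
    q=C[...,:2]-c; X=q@u;Y=q@v; m=(abs(X)<66)&(abs(Y)<50)&(abs(C[...,2]-59)<16); z=C[m][:,2]; print(len(z),np.median(z))
fl([596.9,-198.6]);fl([583.1,-42.3]); print(sense()["tool_pos"],sense()["time"])
E
```

```text
-60 [47.9 50.1 51.2]
-40 [48.1 49.8 51.5]
-20 [48.4 50.  51.6]
0 [47.8 49.9 51.8]
20 [47.7 49.3 51.7]
40 [47.2 49.3 51.1]
60 [ 0.8 29.3 48.3]
1509 59.22934045587476
1598 58.043791889954036
[370.  280.3 381.8] 42.75
```

View pics/t4.png

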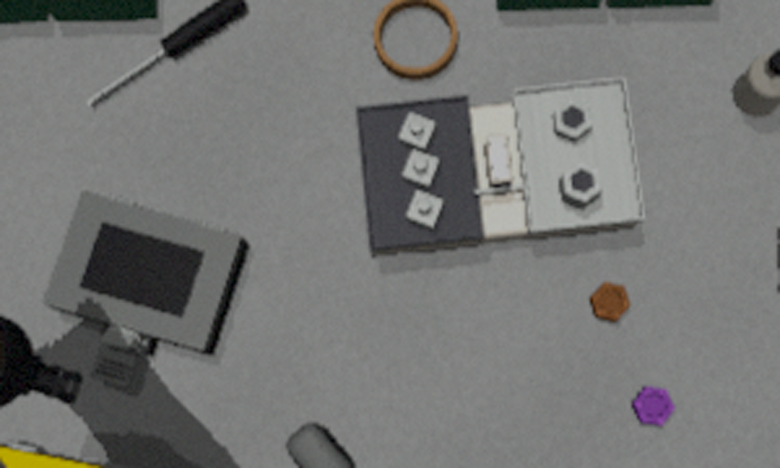

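```bash
python3 -c "
from station import *
print(finish_job())"
```

```text
the job is handed in; nothing more can be done
None
```

I handed the job in with both nuts on the goods pan balanced by three weights (pans within about 1 mm of each other), the other three weights left in the case, and the case snapped shut. Nothing else on the counter looks disturbed. The hand-in returned no verdict.

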